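# Tray of cut oranges across the gap

## Task

Clear the two steel tumblers off the railed pass stand, standing them upright on the black drip mat, and slide the tray of cut oranges from the wooden prep stand across the open gap into the lane of the pass stand, until it rests in the middle of that stand, lined up with it. Keep the tray flat all the way - do not let it sag or tip into the gap, and do not lift it off and carry it - keep all four oranges in it, and leave the mug, bottle, jar and ramekin where they are.

Things in the scene. Friction and masses are not known exactly. Their poses are not given: they have to be found in the camera images.
- prep: Prep stand, where the tray starts: fixed pale wooden board on four feet, 170 (x) x 240 (y), flat top 45 above the counter, square edges. Origin: centre of its underside, at counter height. Its y axis is its long axis; the pass stand lies in line with it, on its +y or -y side. Both stands have the same heading, within 0.1 rad of the world's.
- bay: Pass stand, the tray's goal: fixed steel deck on feet, 180 (x) x 236 (y), flat top 45 above the counter over 220 of y, then bevels 8 long falling 2.5 at both ends. Two side rails along y, 10 wide, 15 high, leave a lane 160 wide, open at both ends. Origin: centre of underside, at counter height; y along the lane. Open gap from prep board to the deck's bevel: 100 to 115.
- tray_center (a point): Shallow aluminium tray, 140 (x) x 180 (y), 35 high, walls 6; point at its centre, 17.5 above its underside. Flat underside spans 160 of y, then sweeps up 3 at both ends. 0.4 to 0.8 kg with oranges. Unheld it tips into the gap before its front reaches the other stand; a firm pinch on the rear handle, moved level, keeps it flat. Starts on the prep stand, y within 0.15 rad of the stand's.
- handle_p (a point): Centre of the tray's handle at its +y end: a dark wooden block sticking out of the middle of the short end wall, 16 thick (tray x), 38 long (tray y, from 90 to 128 from the tray's centre), its lower face 13 and its top 45 above the tray's underside.
- handle_n (a point): Centre of the like handle at the tray's -y end; the handle centres are 109 from the tray's centre and 29 above its underside.
- wide_center (a point): Wide steel tumbler, round and open, 58 across the rim (somewhat narrower at the foot), 85 high, 0.14 kg; this point is its centre, half-way up. Starts upright in the pass stand's lane.
- slim_center (a point): Slim steel tumbler, round and open, 44 across the rim (somewhat narrower at the foot), 110 high, 0.14 kg; this point is its centre, half-way up. Starts upright in the pass stand's lane.
- mat: Drip mat: black ribbed rubber mat lying flat on the counter in front of the stands (robot side), fixed; 100 (x) x 200 (y), top 6 above the counter. Origin at the centre of its underside.
- mug_center (a point): Bystander: white mug, 76 across, 90 high, on the counter; point at its centre, half-way up.
- ramekin_center (a point): Bystander: small white ramekin, 56 across, 32 high, standing on the counter in the gap between the stands, below deck height; point at its centre, half-way up.
- syrup_center (a point): Bystander: amber bottle, 54 across, 170 high, on the counter beyond the gap; point at its centre, half-way up.
- jar_center (a point): Bystander: glass jar, 68 across, 90 high, on the counter; point at its centre, half-way up.
- orange0_center (a point): Small orange with its top cut off, 50 across, 35 high, loose in the tray; point at its centre, half-way up.
- orange1_center (a point): Small orange with its top cut off, 50 across, 35 high, loose in the tray; point at its centre, half-way up.
- orange2_center (a point): Small orange with its top cut off, 50 across, 35 high, loose in the tray; point at its centre, half-way up.
- orange3_center (a point): Small orange with its top cut off, 50 across, 35 high, loose in the tray; point at its centre, half-way up.

How it is judged:
By the outcome, as a careful person would: the job done as asked, in the order asked, and still so for the second after the job is handed in, with the robot touching nothing.
It also fails if it takes over 70 s, if anything falls off the work surface, if the arm or the gripper's body presses on something with over 40 N, if the wrist force passes 120 N, or if a joint passes its speed limit or range.

## Robot

A 6-joint arm with a two-finger parallel gripper is mounted at the origin on the work surface. World frame = base frame: x ahead of the robot, y to its left, z up, the work surface at z = 0. Lengths are in m, angles in rad, forces in N, time in s.
With the tool pointing down it reaches from about 0.35 to 1 m from the base axis. Payload 7.1 kg.
Tool frame: the origin (TCP) lies midway between the tips of the shut fingers; the grasp point (between the pads) lies 19 mm behind it; z points along the fingers, y is the line along which they close (so a half turn about z gives the same grasp; the last joint's range is limited). The gripper opens to 85 mm and grips with 20 to 120 N. Pads are 22 mm wide; open, the fingers measure 114 mm over their backs; the gripper's body (76 mm by 85 mm) begins 54 mm behind the grasp point. The pads swing forward as they close: fully open they stand 13 mm farther back than shut.
Start: joints at [-1.251, 0.423, 1.63, -0, 1.089, -0.019], TCP at [0.208, -0.589, 0.231] pointing down, gripper open.
Joint ranges: [-3, 3], [-0.9, 2.11], [0.09, 2.58], [-1.31, 4.45], [0.11, 2.69], [-2.54, 2.54]. Speed limits (rad/s): [2.39, 2.39, 3.01, 3.14, 3.14, 3.14].

## Interface

Orientations are given as a unit quaternion [x, y, z, w].
In Python, from bench import sense, cams, ticket gives the robot as it stands.
- The arm moves only by the shell command python3 -m inch 'ROWS' [FORCE]. ROWS is a JSON object of lists of equal length, an entry for each row: "claw": the opening, from 0 (shut) to 1 (fully open); "linear": the shift along the world's x, y, z in mm, a list of three; "turn": the turn about the world's z in degrees. A call has 1 to 20 rows; each row is the pose to reach, as a shift and turn from the pose commanded when the call began; what a row does not reach only later rows make up. A row lasts 1/8 s, in which the tool goes at most 62.5 mm and 10.7 degrees, less where a joint would pass 70% of its speed; a pose out of reach is approached as far as the arm can. A call with a gripper value outside its range is refused whole. The fingers move at their own pace and stop on an object; FORCE is the grip in N (left out, the last holds). Time passes only in rows, so rows that repeat a pose let the fingers close. It gives the time, the measured TCP pose, the force, the opening and the grip force at its end, in the units of the state.
- sense(): the state, without advancing time (a new reading comes with each control period).
- cams.camera(name): name is "scene" or "top" or "wrist"; returns a dict with "img" (400x640x3 uint8, red, green, blue), "vertical_fov" (degrees; the focal length in pixels is half the picture's height over the tangent of half this angle, whatever the lens; pixels are square), "cx", "cy" (the principal point, pixels), "rvec" (rotation vector, rad) and "tvec" (3), from world to camera coordinates, as OpenCV has them; the wrist camera has in their place "T_tool_cam" (4x4, takes a point from camera to tool coordinates, whose origin is the TCP and whose axes are the flange's). Camera axes: x right, y down, z forward; pixel columns grow to the right and rows downward; lengths in m; the calibration is good to about 2 mm. The wrist camera is an equidistant fisheye: a pixel r from the principal point sees the ray r / f radians off the axis. A picture is of the moment at which its call begins: read the wrist's pose just before it. There is no depth.
- ticket.close_job(): hands the job in; it is judged then, once.
The state is a dict: "time": time; "joints": joint angles; "joint_vel": joint speeds; "joint_torque": joint torques, N m; "tcp_pos": TCP position; "tcp_rot": TCP orientation; "wrist_force": force on the tool from outside, world axes, zero at the start; "wrist_torque": the same for the moment, N m; "grip_width": opening from 0.0 (shut) to 1.0 (fully open); "grip_force": force on a finger pad.
Only numpy, scipy, OpenCV 4.12 (cv2) and the standard library are available. Lean on these libraries where they do the work, as an engineer would, in place of code of your own. Each camera call takes 0.05 s, during which the arm holds its last target. There are 200 camera calls.

## Working session

There is one attempt and no reset: what is moved stays moved. The work goes in short steps, Python scripts to look and compute and a shell command to move; the robot and the scene stay as the last step left them, time stands still between calls to the robot, and variables do not carry over. Pictures are saved under pics/ and viewed, at most 12 in all, crops included, and the job is handed in when it is done.

```bash
mkdir -p pics; cat > h.py <<'E'
import numpy as np, cv2
from bench import sense, cams, ticket
def grab(n,fn=None):
    c=cams.camera(n)
    if fn: cv2.imwrite('pics/'+fn,c['img'][:,:,::-1])
    return c
def ray(c,u,v):
    f=200/np.tan(np.radians(c['vertical_fov'])/2)
    d=np.array([(u-c['cx'])/f,(v-c['cy'])/f,1.])
    R=cv2.Rodrigues(np.array(c['rvec'],float))[0]; t=np.array(c['tvec'],float).ravel()
    return -R.T@t, R.T@d
def onz(c,u,v,z):
    o,d=ray(c,u,v); return o+d*(z-o[2])/d[2]
def proj(c,p):
    f=200/np.tan(np.radians(c['vertical_fov'])/2)
    R=cv2.Rodrigues(np.array(c['rvec'],float))[0]; q=R@np.array(p)+np.array(c['tvec']).ravel()
    return np.array([c['cx']+f*q[0]/q[2],c['cy']+f*q[1]/q[2]])
E
python3 - <<'E'
from h import *
for n in ['top','scene']:
    c=grab(n,n+'1.png'); print(n,{k:v for k,v in c.items() if k!='img'}, ray(c,320,200))
    np.save(n+'1.npy',c,allow_pickle=True)
E
```

```text
top {'vertical_fov': 43.892464975176644, 'cx': 324.2860215625208, 'cy': 199.63340814335248, 'rvec': array([ 2.15310468, -2.07183685,  0.21076935]), 'tvec': array([-0.02107647,  0.58410608,  1.25134677])} (array([ 0.3205863 , -0.00888588,  1.34336828]), array([ 0.20027136,  0.01644904, -0.97964071]))
scene {'vertical_fov': 46.050416042927424, 'cx': 321.4650187655786, 'cy': 194.79788803274323, 'rvec': array([ 2.12496035,  1.5517538 , -0.45386509]), 'tvec': array([-0.1792844 , -0.41718852,  1.74088046])} (array([ 1.29249402, -0.23871906,  1.22854644]), array([-0.51191244,  0.16894332, -0.84233942]))
```

View pics/top1.png

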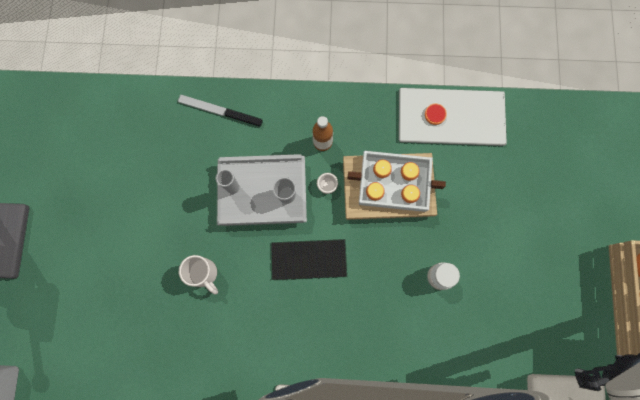

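View pics/scene1.png

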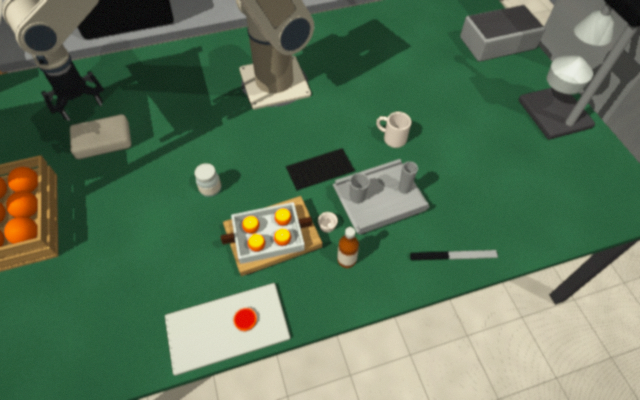

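Top view: the pass stand (262,190) is to the left (+y), with the slim tumbler at (227,180) and the wide one at (285,188). The prep stand with the tray is at (390,185), and its rear (-y) handle at (438,184). The mat is at (310,260), the mug at (198,271), the bottle at (322,133) and the ramekin at (327,183). I'll enlarge this view to get exact pixels.

```bash
python3 - <<'E'
from h import *
c=np.load('top1.npy',allow_pickle=True).item()
im=c['img'][:,:,::-1][110:300,170:470]
cv2.imwrite('pics/crop1.png',cv2.resize(im[:140],None,fx=2.66,fy=2.66,interpolation=cv2.INTER_CUBIC))
hsv=cv2.cvtColor(c['img'],cv2.COLOR_RGB2HSV)
def comps(m,mn,z,name):
    k=cv2.findContours(m.astype(np.uint8),cv2.RETR_EXTERNAL,cv2.CHAIN_APPROX_NONE)[0]
    for q in k:
        if cv2.contourArea(q)>mn:
            r=cv2.minAreaRect(q); b=np.array([onz(c,*p,z)[:2] for p in cv2.boxPoints(r)])
            print(name,np.round(r[0],1),np.round(onz(c,*r[0],z)[:2],4),np.round(b,4).tolist())
roi=np.zeros((400,640),bool); roi[120:300,180:470]=1
H,S,V=[hsv[...,i] for i in range(3)]
comps(roi&(V<50)&(S<120),500,.006,'mat')
comps(roi&(H>8)&(H<25)&(S>70)&(V>110),30,.045,'wood/orange')
comps(roi&(S<60)&(V>70),300,.045,'grey')
for z,u,v,n in [(.135,198,268,'mug'),(.002+.03,327,183,'ram'),(.17,322,121,'syr'),(.09,444,276,'jar')]: print(n,onz(c,u,v,z)[:2])
E
```

```text
mat [308.1 259.4] [0.4302 0.0389] [[0.4702, 0.1416], [0.4868, -0.0551], [0.3908, -0.0624], [0.3746, 0.1315]]
wood/orange [410.  193.5] [ 0.613  -0.2272] [[0.6355, -0.2029], [0.6373, -0.2512], [0.5907, -0.2512], [0.5889, -0.2032]]
wood/orange [374.8 191.3] [ 0.6156 -0.1327] [[0.6136, -0.0999], [0.6494, -0.1328], [0.6175, -0.1655], [0.5821, -0.1327]]
wood/orange [410. 171.] [ 0.6753 -0.2269] [[0.6996, -0.2024], [0.7015, -0.2512], [0.6512, -0.2512], [0.6493, -0.2028]]
wood/orange [382. 168.] [ 0.6808 -0.1512] [[0.7051, -0.1264], [0.707, -0.1752], [0.6566, -0.1758], [0.6548, -0.1273]]
wood/orange [389.5 185.7] [ 0.6324 -0.1721] [[0.7102, -0.044], [0.729, -0.2921], [0.5564, -0.297], [0.5384, -0.0553]]
wood/orange [328.8 130.9] [ 0.7807 -0.0035] [[0.7663, 0.0169], [0.8064, -0.0003], [0.7951, -0.0239], [0.7552, -0.0066]]
grey [443.  275.5] [ 0.3989 -0.3133] [[0.4321, -0.272], [0.4353, -0.3553], [0.366, -0.3542], [0.3628, -0.2718]]
grey [200.7 272.6] [0.3823 0.3144] [[0.3581, 0.3812], [0.4395, 0.3621], [0.4067, 0.247], [0.3261, 0.2675]]
grey [327.  182.5] [ 0.6347 -0.004 ] [[0.6628, 0.0268], [0.665, -0.0326], [0.607, -0.0345], [0.6047, 0.0244]]
grey [260.3 189.4] [0.6088 0.174 ] [[0.6964, 0.307], [0.7151, 0.0602], [0.5236, 0.0447], [0.5057, 0.2845]]
grey [388.1 179.5] [ 0.6492 -0.168 ] [[0.5749, -0.0466], [0.7352, -0.0537], [0.7252, -0.292], [0.5656, -0.2793]]
grey [433.5 132. ] [ 0.7886 -0.291 ] [[0.8196, -0.1933], [0.8272, -0.3892], [0.7578, -0.3878], [0.7503, -0.1939]]
mug [0.38864266 0.29931742]
ram [ 0.63649858 -0.00396997]
syr [0.76167219 0.01391868]
jar [ 0.39502642 -0.30526387]
```

View pics/crop1.png

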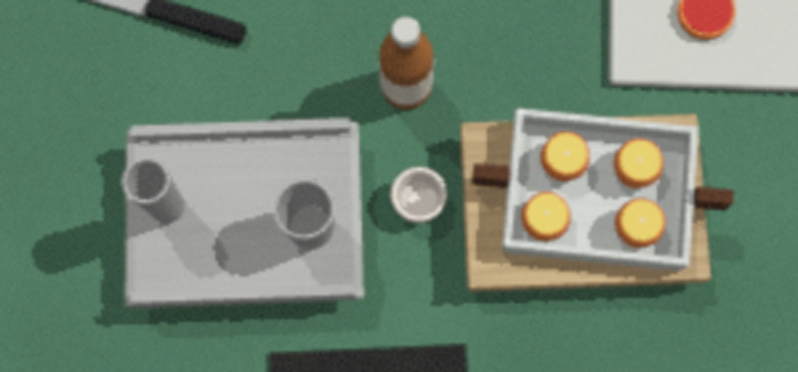

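Crop 1 (×2.66, offset 170,110): slim rim centre (147,181), wide rim centre (305,210), tray rim corners (517,111), (697,128), (687,267) and (505,250). The rear handle top is at (714,198), the front one at (491,175), and the rail corners at (128,127), (355,120), (362,297) and (127,305).

```bash
python3 - <<'E'
from h import *
c=np.load('top1.npy',allow_pickle=True).item()
P=lambda x,y,z: onz(c,170+(x+.5)/2.66-.5,110+(y+.5)/2.66-.5,z)[:2].round(4)
print('slim',P(147,181,.155),'wide',P(305,210,.13))
t=np.array([P(*p,.08) for p in [(517,111),(697,128),(687,267),(505,250)]]);print('tray',t.tolist(),t.mean(0))
print('hn',P(714,198,.09),'hp',P(491,175,.09))
b=np.array([P(*p,.06) for p in [(128,127),(355,120),(362,297),(127,305)]]);print('bay',b.tolist(),b.mean(0))
b=np.array([P(*p,.045) for p in [(462,124),(697,116),(710,280),(469,289)]]);print('prep',b.tolist(),b.mean(0))
# scene view cross-check
s=np.load('scene1.npy',allow_pickle=True).item()
cv2.imwrite('pics/crop2.png',cv2.resize(s['img'][:,:,::-1][130:280,215:455],None,fx=3.3,fy=3.3,interpolation=cv2.INTER_CUBIC))
E
```

```text
slim [0.6105 0.2476] wide [0.5943 0.102 ]
tray [[0.7147, -0.0991], [0.704, -0.2783], [0.563, -0.2679], [0.5731, -0.0906]] [ 0.6387   -0.183975]
hn [ 0.6306 -0.2924] hp [ 0.6454 -0.0744]
bay [[0.689, 0.2917], [0.7052, 0.0629], [0.5246, 0.0476], [0.5078, 0.2779]] [0.60665  0.170025]
prep [[0.7097, -0.0457], [0.7274, -0.2858], [0.5574, -0.2979], [0.5391, -0.0579]] [ 0.6334   -0.171825]
```

View pics/crop2.png

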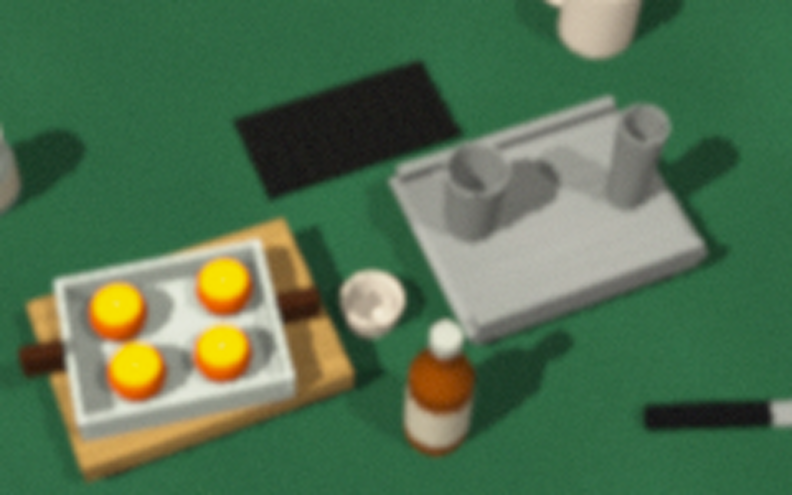

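Crop 2 matches: wide rim (480,168), slim rim (645,124), both upright in the lane.

```bash
python3 - <<'E'
from h import *
from scipy.spatial.transform import Rotation as R
s=np.load('scene1.npy',allow_pickle=True).item();c=np.load('top1.npy',allow_pickle=True).item()
P=lambda x,y,z: onz(s,215+(x+.5)/3.3-.5,130+(y+.5)/3.3-.5,z)[:2].round(4)
print('slim',P(645,124,.155),'wide',P(480,168,.13))
for p in [(44,357),(300,304)]: print('handle',P(*p,.09))
st=sense(); print(st['time'],st['tcp_pos'],R.from_quat(st['tcp_rot']).as_matrix().round(3))
w=cams.camera('wrist'); print(w['T_tool_cam'].round(3) if hasattr(w['T_tool_cam'],'round') else w['T_tool_cam'], w['vertical_fov'],w['cx'],w['cy'])
E
```

```text
slim [0.612  0.2545] wide [0.5967 0.1107]
handle [ 0.6415 -0.2867]
handle [ 0.657  -0.0707]
0.1 [ 0.20758449 -0.5889777   0.23060517] [[ 0.943  0.332 -0.   ]
 [ 0.332 -0.943  0.001]
 [ 0.    -0.001 -1.   ]]
[[-0.    -0.965 -0.264  0.067]
 [ 1.     0.    -0.001  0.001]
 [ 0.001 -0.264  0.965 -0.142]
 [ 0.     0.     0.     1.   ]] 65.70646984690485 320.51601735772664 200.40458917970298
```

```bash
python3 -m inch '{"claw":[1,1,1,1,1,1,1,1,1,1,1,1,1,1,1,1],"linear":[[25,45,0],[50,90,0],[75,135,0],[105,185,0],[135,235,0],[165,290,0],[195,345,0],[225,400,0],[255,455,0],[280,505,0],[310,555,0],[335,605,0],[360,645,0],[375,675,0],[387,693,0],[387,693,0]],"turn":[5,10,15,20,25,30,35,40,45,50,55,60,65,70,70.6,70.6]}' 30
cat >> h.py <<'E'
from scipy.spatial.transform import Rotation as Rt
def wgrab(fn=None):
    s=sense(); c=cams.camera('wrist')
    if fn: cv2.imwrite('pics/'+fn,c['img'][:,:,::-1])
    T=np.eye(4);T[:3,:3]=Rt.from_quat(s['tcp_rot']).as_matrix();T[:3,3]=s['tcp_pos']
    c['T']=T@np.array(c['T_tool_cam']); c['s']=s; return c
def wz(c,u,v,z):
    f=200/np.tan(np.radians(c['vertical_fov'])/2)
    x,y=u-c['cx'],v-c['cy']; r=np.hypot(x,y); th=r/f; k=np.sin(th)/max(r,1e-9)
    d=c['T'][:3,:3]@np.array([x*k,y*k,np.cos(th)]); o=c['T'][:3,3]
    return (o+d*(z-o[2])/d[2])[:2].round(4)
E
python3 - <<'E'
from h import *
c=wgrab('w1.png'); np.save('w1.npy',c,allow_pickle=True); print(c['s']['tcp_pos'],c['s']['joints'])
E
```

```text
time: 2.15
tcp_pos: [0.5951, 0.1042, 0.231]
tcp_rot: [0.707, 0.707, -0.0, -0.0]
wrist_force: [-0.4, -0.7, 0.0]
grip_width: 0.996
grip_force: 0.0
[0.59512537 0.10421201 0.23100983] [ 1.53708233e-01  3.93235487e-01  1.67762518e+00 -1.23108953e-04
  1.07096081e+00  1.53666988e-01]
```

View pics/w1.png

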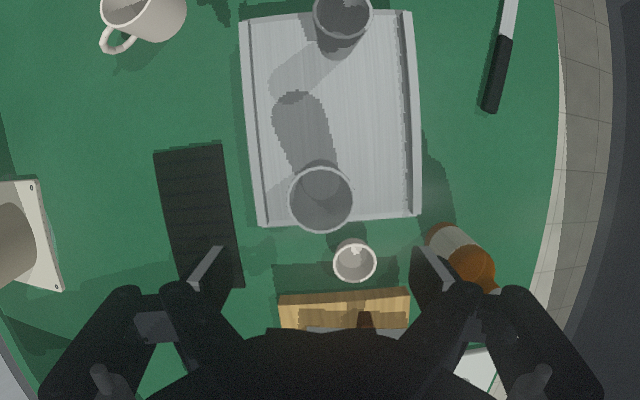

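Wrist view: wide rim centre (320,200), slim rim (342,13), bay outer rail corners about (240,22), (408,10), (421,215) and (261,227). The mat corners are about (153,153), (222,144) and (243,287).

```bash
python3 - <<'E'
from h import *
c=np.load('w1.npy',allow_pickle=True).item()
print('wide',wz(c,320,200,.13),'slim',wz(c,342,13,.155))
b=np.array([wz(c,*p,.06) for p in [(240,22),(408,10),(421,215),(261,227)]]);print(b.tolist(),b.mean(0))
print('mat',[wz(c,*p,.006) for p in [(153,153),(222,144),(243,287)]])
print('ram',wz(c,355,260,.032))
E
```

```text
wide [0.5954 0.1046] slim [0.611  0.2474]
[[0.5131, 0.2749], [0.6864, 0.2896], [0.7062, 0.0686], [0.531, 0.0552]] [0.609175 0.172075]
mat [array([0.3755, 0.1351]), array([0.4753, 0.1419]), array([ 0.4871, -0.0551])]
ram [0.6379 0.0021]
```

```bash
python3 -m inch '{"claw":[1,1,1,1,1,1,0.4,0.4,0.4,0.4,0.4,0.4],"linear":[[0,0,-30],[0,0,-65],[0,0,-100],[0,0,-130],[0,0,-150],[0,0,-158],[0,0,-158],[0,0,-158],[0,0,-158],[0,0,-158],[0,0,-158],[0,0,-158]],"turn":[0,0,0,0,0,0,0,0,0,0,0,0]}' 35
```

```text
time: 3.7
tcp_pos: [0.5956, 0.1038, 0.0748]
tcp_rot: [0.707, 0.707, 0.001, 0.001]
wrist_force: [-1.4, -0.7, 6.7]
grip_width: 0.644
grip_force: 26.9
```

```bash
python3 -m inch '{"claw":[0.4,0.4,0.4,0.4,0.4,0.4,0.4,0.4,0.4,0.4,0.4,0.4,0.4,0.4,0.4,0.4,0.4,0.4],"linear":[[0,0,8],[0,0,25],[0,0,45],[0,0,65],[-15,-2,75],[-40,-5,75],[-70,-8,75],[-100,-11,75],[-130,-15,75],[-155,-18,75],[-167,-19,70],[-167,-19,50],[-167,-19,25],[-167,-19,0],[-167,-19,-20],[-167,-19,-32],[-167,-19,-36],[-167,-19,-36]],"turn":[0,0,0,0,0,0,0,0,0,0,0,0,0,0,0,0,0,0]}' 35; python3 - <<'E'
from h import *
grab('scene','s2.png'); s=sense(); print(s['wrist_force'],s['tcp_pos'])
E
```

```text
time: 5.95
tcp_pos: [0.4279, 0.0846, 0.0374]
tcp_rot: [0.707, 0.707, 0.0, 0.0]
wrist_force: [0.1, -0.5, -1.1]
grip_width: 0.644
grip_force: 27.1
[-0.01660269 -0.34473272 -0.76392608] [0.42812166 0.08460019 0.03770028]
```

```bash
python3 -m inch '{"claw":[0.4,0.4,0.4,0.4],"linear":[[0,0,-1],[0,0,-2],[0,0,-2],[0,0,-2]],"turn":[0,0,0,0]}' 35
```

```text
time: 6.5
tcp_pos: [0.4281, 0.0845, 0.0358]
tcp_rot: [0.707, 0.707, 0.0, 0.0]
wrist_force: [-1.0, -2.2, 5.5]
grip_width: 0.64
grip_force: 26.2
```

```bash
python3 -m inch '{"claw":[0.75,0.85,1,1,1,1,1,1,1,1,1,1,1,1,1,1,1,1,1,1],"linear":[[0,0,0],[0,0,0],[0,0,2],[0,0,15],[0,0,45],[0,0,85],[0,0,125],[0,0,150],[25,20,165],[60,50,165],[100,90,165],[140,125,165],[170,150,165],[183,163,165],[183,163,150],[183,163,120],[183,163,90],[183,163,70],[183,163,62],[183,163,62]],"turn":[0,0,0,0,0,0,0,0,0,0,0,0,0,0,0,0,0,0,0,0]}' 30 && python3 -m inch '{"claw":[0.25,0.25,0.25,0.25,0.25,0.25,0.25],"linear":[[0,0,0],[0,0,0],[0,0,0],[0,0,0],[0,0,0],[0,0,0],[0,0,0]],"turn":[0,0,0,0,0,0,0]}' 35
```

```text
time: 9.0
tcp_pos: [0.6106, 0.2473, 0.0972]
tcp_rot: [0.707, 0.707, -0.0, -0.0]
wrist_force: [0.4, -0.7, -0.2]
grip_width: 1.0
grip_force: 0.0
time: 9.88
tcp_pos: [0.6111, 0.2478, 0.0984]
tcp_rot: [0.707, 0.707, 0.001, 0.0]
wrist_force: [-1.1, -0.1, 5.8]
grip_width: 0.486
grip_force: 23.3
```

```bash
python3 - <<'E'
from h import *
c=grab('scene');cv2.imwrite('pics/s3.png',cv2.resize(c['img'][:,:,::-1][80:280,200:460],None,fx=3,fy=3))
E
```

```text
(no output)
```

View pics/s3.png

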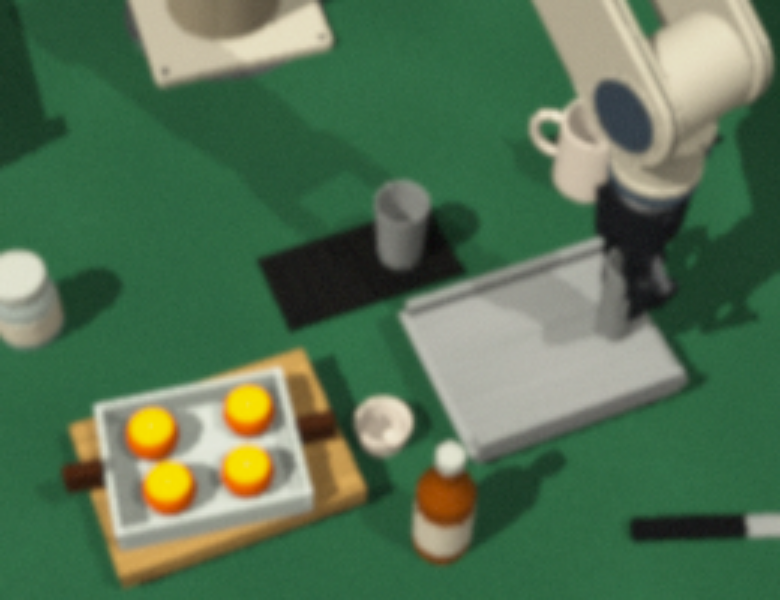

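The wide tumbler stands upright on the mat at (400,225), and the slim one is in the gripper at (615,295).

```bash
python3 -m inch '{"claw":[0.25,0.25,0.25,0.25,0.25,0.25,0.25,0.25,0.25,0.25,0.25,0.25,0.25,0.25,0.25,0.25,0.25,0.25,0.25,0.25],"linear":[[0,0,8],[0,0,25],[0,0,50],[0,0,75],[0,0,95],[-15,-22,100],[-40,-57,100],[-75,-107,100],[-110,-157,100],[-145,-207,100],[-168,-240,100],[-177,-253,98],[-177,-253,80],[-177,-253,50],[-177,-253,20],[-177,-253,-5],[-177,-253,-25],[-177,-253,-34],[-177,-253,-36],[-177,-253,-36]],"turn":[0,0,0,0,0,0,0,0,0,0,0,0,0,0,0,0,0,0,0,0]}' 35 && python3 -m inch '{"claw":[0.25,0.25,0.25,0.25],"linear":[[0,0,-1],[0,0,-2],[0,0,-2],[0,0,-2]],"turn":[0,0,0,0]}' 35
```

```text
time: 12.42
tcp_pos: [0.4343, -0.0054, 0.0618]
tcp_rot: [0.707, 0.707, 0.0, 0.0]
wrist_force: [0.5, 0.6, -1.4]
grip_width: 0.487
grip_force: 27.0
time: 12.92
tcp_pos: [0.4342, -0.0054, 0.0597]
tcp_rot: [0.707, 0.707, 0.0, 0.0]
wrist_force: [-0.8, 0.1, 5.1]
grip_width: 0.482
grip_force: 27.0
```

```bash
python3 -m inch '{"claw":[0.6,0.7,0.85,1,1,1,1,1,1,1,1,1,1,1,1,1],"linear":[[0,0,0],[0,0,0],[0,0,2],[0,0,15],[0,0,45],[0,0,85],[0,0,125],[0,0,145],[20,-30,150],[50,-75,150],[90,-130,150],[130,-190,150],[165,-245,150],[190,-285,150],[199,-290,150],[199,-290,150]],"turn":[0,0,0,0,0,0,0,0,-1,-2,-3,-3.9,-3.9,-3.9,-3.9,-3.9]}' 30
python3 - <<'E'
from h import *
c=wgrab('w2.png'); np.save('w2.npy',c,allow_pickle=True); print(c['s']['tcp_pos'])
E
```

```text
time: 14.92
tcp_pos: [0.6325, -0.2954, 0.2094]
tcp_rot: [0.731, 0.682, -0.0, -0.0]
wrist_force: [-0.5, -0.5, 0.5]
grip_width: 0.996
grip_force: 0.0
[ 0.632533   -0.29536933  0.20936747]
```

View pics/w2.png

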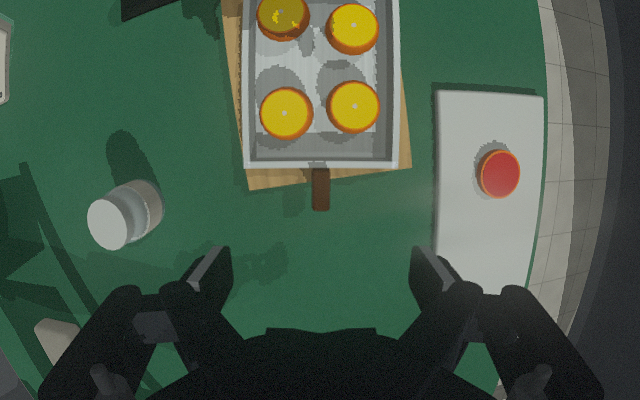

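The handle top ends at (321,210), with its start at the wall near (320,168). The tray rear rim corners are at (243,167) and (398,168).

```bash
python3 - <<'E'
from h import *
c=np.load('w2.npy',allow_pickle=True).item()
e=wz(c,321.3,210,.09); a=wz(c,320,168,.09); print('end',e,'start',a)
m=np.array([wz(c,243,167,.08),wz(c,398,168,.08)]); print(m, m.mean(0))
d=m[1]-m[0]; th=np.arctan2(d[1],d[0]); print('yaw',th)
y=np.array([-np.sin(th),np.cos(th)]); print('hn from end',e+19*y/1000,'from rim',m.mean(0)-.019*y, 'tray c',e+.128*y, m.mean(0)+.09*y)
E
```

```text
end [ 0.633 -0.309] start [ 0.6344 -0.2716]
[[ 0.565  -0.267 ]
 [ 0.7046 -0.2774]] [ 0.6348 -0.2722]
yaw -0.07436120122125094
hn from end [ 0.63441156 -0.29005251] from rim [ 0.63338844 -0.29114749] tray c [ 0.64250946 -0.18135373] [ 0.64148634 -0.18244872]
```

```bash
python3 -m inch '{"claw":[1,1,1,1,1,1,1,1,0.1,0.1,0.1,0.1,0.1,0.1,0.1,0.1,0.1,0.1],"linear":[[1,1,-10],[1.5,3,-35],[1.5,3,-70],[1.5,3,-105],[1.5,3,-130],[1.5,3,-147],[1.5,3,-155],[1.5,3,-155],[1.5,3,-155],[1.5,3,-155],[1.5,3,-155],[1.5,3,-155],[1.5,3,-155],[1.5,3,-155],[1.5,3,-155],[1.5,3,-155],[1.5,3,-155],[1.5,3,-155]],"turn":[-0.3,-0.3,-0.3,-0.3,-0.3,-0.3,-0.3,-0.3,-0.3,-0.3,-0.3,-0.3,-0.3,-0.3,-0.3,-0.3,-0.3,-0.3]}' 110
python3 -c "
from h import *
s=sense();print(s['tcp_pos'],s['wrist_force'],s['wrist_torque'])"
```

```text
time: 17.23
tcp_pos: [0.6342, -0.2926, 0.0548]
tcp_rot: [0.732, 0.681, -0.0, 0.0]
wrist_force: [-2.0, 1.1, 5.1]
grip_width: 0.174
grip_force: 108.1
[ 0.6342397  -0.29262969  0.05484923] [-1.95202584  1.07191233  5.07584101] [0.03368157 0.39257704 0.2129416 ]
```

```bash
python3 -m inch '{"claw":[0.1,0.1,0.1,0.1,0.1,0.1,0.1,0.1,0.1,0.1,0.1,0.1],"linear":[[0.5,0.1,0],[1.5,0.5,0],[2.5,1,0],[3.5,1.3,0],[4.5,1.7,0],[5.5,2,0],[6.5,2.4,0],[7.3,2.7,0],[8,3,0],[8,3,0],[8,3,0],[8,3,0]],"turn":[0.5,1.5,2.6,3.7,4.8,5.8,6.8,7.7,8.2,8.45,8.45,8.45]}' 110
python3 - <<'E'
from h import *
c=grab('top','top2.png')
cv2.imwrite('pics/crop3.png',cv2.resize(c['img'][:,:,::-1][110:250,170:470],None,fx=2.66,fy=2.66,interpolation=cv2.INTER_CUBIC))
s=sense();print(s['tcp_pos'],s['wrist_force'],s['wrist_torque'],s['tcp_rot'])
E
```

```text
time: 18.73
tcp_pos: [0.6433, -0.2895, 0.0549]
tcp_rot: [0.68, 0.733, 0.001, 0.001]
wrist_force: [2.6, 0.4, 4.8]
grip_width: 0.168
grip_force: 108.0
[ 0.64331079 -0.28951831  0.0548827 ] [ 3.36713371 -0.03100995  4.80757483] [ 0.01168602 -0.08545893 -0.26560962] [6.80210012e-01 7.33016539e-01 5.18137087e-04 9.08209016e-04]
```

View pics/crop3.png

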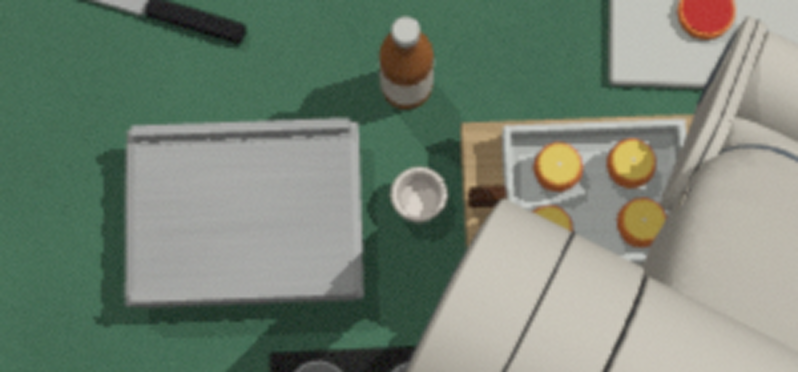

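The tray now lines up with the board: its top rim runs (505,128)–(685,122), parallel to the board edge. The front handle top is at about (488,197), and the bay is clear.

```bash
python3 - <<'E'
from h import *
c=np.load('top1.npy',allow_pickle=True).item()
P=lambda x,y,z: onz(c,170+(x+.5)/2.66-.5,110+(y+.5)/2.66-.5,z)[:2].round(4)
print('hp',P(488,197,.09),'rim',P(505,128,.08),P(685,122,.08))
print('backrail',P(128,127,.06),P(355,119.5,.06), 'inner',P(133,140,.045),P(350,132,.045))
E
```

```text
hp [ 0.6231 -0.0721] rim [ 0.6967 -0.0876] [ 0.7098 -0.2664]
backrail [0.689  0.2917] [0.7057 0.063 ] inner [0.6798 0.289 ] [0.6968 0.0683]
```

```bash
python3 -m inch '{"claw":[0.1,0.1,0.1,0.1,0.1,0.1,0.1,0.1,0.1,0.1,0.1,0.1,0.1,0.1,0.1,0.1],"linear":[[-0.1,2,0],[-0.4,5,0],[-0.7,10,0],[-1.3,17,0],[-1.9,25,0],[-2.5,34,0],[-3.2,43,0],[-3.8,52,0],[-4.5,61,0],[-5.2,70,0],[-5.8,79,0],[-6.4,87,0],[-7,94,0],[-7.3,99,0],[-7.4,100,0],[-7.4,100,0]],"turn":[0,0,0,0,0,0,0,0,0,0,0,0,0,0,0,0]}' 110
python3 -c "
from h import *
s=sense();print(s['tcp_pos'],s['wrist_force'],s['wrist_torque'])"
```

```text
time: 20.78
tcp_pos: [0.6352, -0.1899, 0.0549]
tcp_rot: [0.68, 0.733, -0.0, 0.001]
wrist_force: [0.3, -4.0, 6.5]
grip_width: 0.169
grip_force: 109.1
[ 0.63515057 -0.18993861  0.05485662] [ 0.29928293 -3.95932364  6.45537293] [-0.50253901 -0.00268588  0.00340319]
```

```bash
python3 -m inch '{"claw":[0.1,0.1,0.1,0.1,0.1,0.1,0.1,0.1,0.1,0.1,0.1,0.1],"linear":[[-0.1,2,0],[-0.4,5,0],[-0.8,11,0],[-1.4,19,0],[-2.1,28,0],[-2.7,37,0],[-3.4,46,0],[-4.1,55,0],[-4.7,64,0],[-5.3,71,0],[-5.6,75,0],[-5.6,75,0]],"turn":[0,0,0,0,0,0,0,0,0,0,0,0]}' 110
python3 - <<'E'
from h import *
s=sense();print(s['tcp_pos'],s['wrist_force'],s['wrist_torque'])
c=wgrab('w4.png')
E
```

```text
time: 22.28
tcp_pos: [0.6296, -0.1147, 0.0549]
tcp_rot: [0.68, 0.733, -0.0, 0.001]
wrist_force: [0.1, -2.9, 7.6]
grip_width: 0.173
grip_force: 109.2
[ 0.62957565 -0.11472002  0.05487719] [ 0.12783992 -2.92252006  7.59315849] [-0.43347035  0.00320441  0.0324798 ]
```

View pics/w4.png

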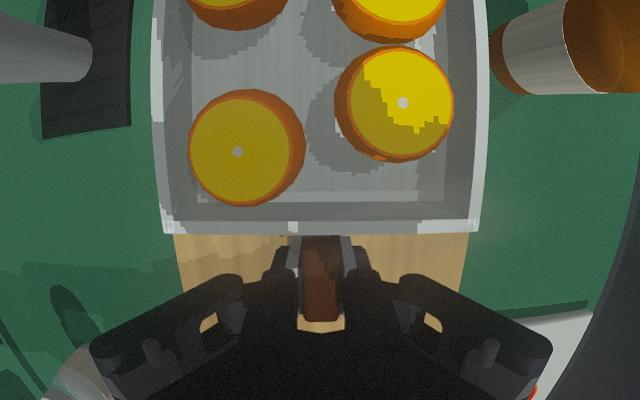

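The wrist view shows all four oranges in the tray, the handle firmly pinched at (322,280), the wooden board behind, and the bottle clear on the right.

```bash
python3 -m inch '{"claw":[0.1,0.1,0.1,0.1,0.1,0.1,0.1,0.1,0.1,0.1,0.1,0.1,0.1,0.1],"linear":[[-0.1,2,0],[-0.4,5,0.3],[-0.8,11,0.6],[-1.4,19,0.9],[-2.1,28,1],[-2.7,37,1],[-3.4,46,1],[-4.1,55,1],[-4.7,64,1],[-5.4,73,1],[-6.1,82,1],[-6.6,89,1],[-6.9,93,1],[-6.9,93,1]],"turn":[0,0,0,0,0,0,0,0,0,0,0,0,0,0]}' 110
python3 - <<'E'
from h import *
s=sense();print(s['tcp_pos'],s['wrist_force'],s['wrist_torque'])
c=grab('scene'); cv2.imwrite('pics/s5.png',cv2.resize(c['img'][:,:,::-1][110:290,200:460],None,fx=3,fy=3,interpolation=cv2.INTER_CUBIC))
E
```

```text
time: 24.08
tcp_pos: [0.6222, -0.0209, 0.0552]
tcp_rot: [0.68, 0.733, 0.0, -0.0]
wrist_force: [-0.5, 1.3, -4.5]
grip_width: 0.174
grip_force: 107.4
[ 0.62218328 -0.02089595  0.05522641] [-0.5325756   1.2564859  -4.51276897] [-0.02517175 -0.00229824 -0.03578807]
```

View pics/s5.png

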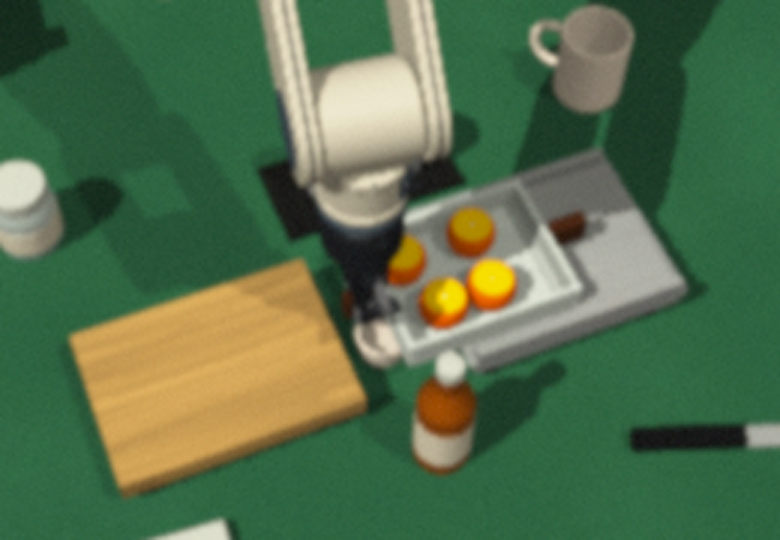

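The tray lies flat in the lane with all four oranges. The bottle, mug, jar and ramekin are untouched, and the gripper is clear of the ramekin at (378,340).

```bash
python3 -m inch '{"claw":[0.1,0.1,0.1,0.1,0.1,0.1,0.1,0.1,0.1,0.1,0.1,0.1,0.1,0.1,0.1],"linear":[[-0.1,2,-0.2],[-0.4,5,-0.4],[-0.8,11,-0.6],[-1.4,19,-0.8],[-2.1,28,-0.8],[-2.8,37,-0.8],[-3.5,46,-0.8],[-4.2,55,-0.8],[-4.9,63,-0.8],[-5.5,70,-0.8],[-6,76,-0.8],[-6.4,80,-0.8],[-6.6,82,-0.8],[-6.6,82,-0.8],[-6.6,82,-0.8]],"turn":[0,0,0,0,0,0,0,0,0,0,0,0,0,0,0]}' 110
python3 - <<'E'
from h import *
s=sense();print(s['tcp_pos'],s['wrist_force'],s['wrist_torque'])
c=grab('top'); cv2.imwrite('pics/crop6.png',cv2.resize(c['img'][:,:,::-1][145:235,190:320],None,fx=6,fy=6,interpolation=cv2.INTER_CUBIC))
E
```

```text
time: 26.0
tcp_pos: [0.616, 0.061, 0.0548]
tcp_rot: [0.68, 0.733, 0.0, 0.0]
wrist_force: [0.1, -1.8, 5.3]
grip_width: 0.176
grip_force: 108.8
[0.61600267 0.0610072  0.05484653] [ 0.08863694 -1.77179287  5.34497528] [-0.41653803  0.05964408  0.10450307]
```

View pics/crop6.png

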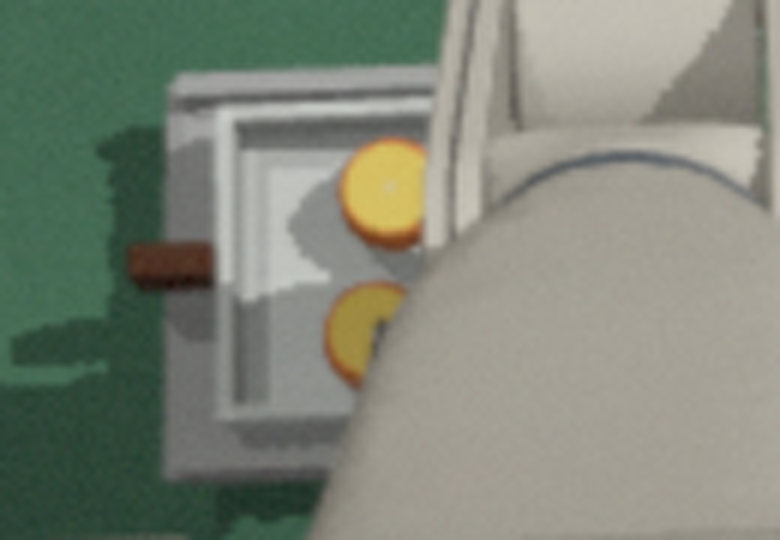

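The tray's front rim edge is at x=216 (y from 110 to 418). The deck's far end is at x≈165, and the rail end at (175,77).

```bash
python3 - <<'E'
from h import *
c=np.load('top1.npy',allow_pickle=True).item()
P=lambda x,y,z: onz(c,190+(x+.5)/6-.5,145+(y+.5)/6-.5,z)[:2].round(4)
a,b=P(216,110,.08),P(216,418,.08); d=a-b; th=np.arctan2(d[1],d[0]); y=np.array([-np.sin(th),np.cos(th)])
print(a,b,th,'w',np.hypot(*d),'centre',(a+b)/2-.09*y)
R=P(427,100,.08); e=a-R; print('far rim yaw',np.arctan2(-e[0],e[1]))
print('rail far-left',P(175,77,.06),'deck end mid',P(165,270,.0425),'rail right',P(436,66,.06), 'hp end',P(128,262,.09),'near front',P(163,478,.0425))
E
```

```text
[0.6691 0.2653] [0.5319 0.2545] 0.0785552152821154 w 0.13762441643836312 centre [0.6075627  0.17017755]
far rim yaw 0.08743881488531847
rail far-left [0.6892 0.2892] deck end mid [0.6044 0.2904] rail right [0.6988 0.1727] hp end [0.597  0.2958] near front [0.5105 0.2836]
```

Tray centre is about (0.6075, 0.170) and the bay centre (0.607, 0.1715). I'll nudge it forward 1.5 mm, then release and retreat.

```bash
python3 -m inch '{"claw":[0.1,0.1,0.1,0.3,0.5,0.6,0.6,0.6,0.6,0.6,0.6,0.6,0.6,0.6,0.6,0.6],"linear":[[0,0.7,0],[-0.1,1.5,0],[-0.1,1.5,0],[-0.1,1.5,0],[-0.1,1.5,0],[-0.1,1.5,0],[0,1.5,5],[0,1.5,25],[0,1.5,60],[0,1.5,100],[0,1.5,140],[0,-30,160],[0,-80,160],[0,-135,160],[0,-180,160],[0,-200,160]],"turn":[0,0,0,0,0,0,0,0,0,0,0,0,0,0,0,0]}' 50
python3 - <<'E'
from h import *
s=sense();print(s['tcp_pos'],s['wrist_force'])
c=grab('top'); cv2.imwrite('pics/crop7.png',cv2.resize(c['img'][:,:,::-1][110:290,180:380],None,fx=3.3,fy=3.3,interpolation=cv2.INTER_CUBIC))
E
```

```text
time: 28.05
tcp_pos: [0.6158, -0.1418, 0.2162]
tcp_rot: [0.681, 0.732, 0.0, 0.001]
wrist_force: [0.6, 1.0, 0.5]
grip_width: 0.597
grip_force: 0.0
[ 0.61577599 -0.14177927  0.21615833] [0.63033757 0.99233827 0.4762181 ]
```

View pics/crop7.png

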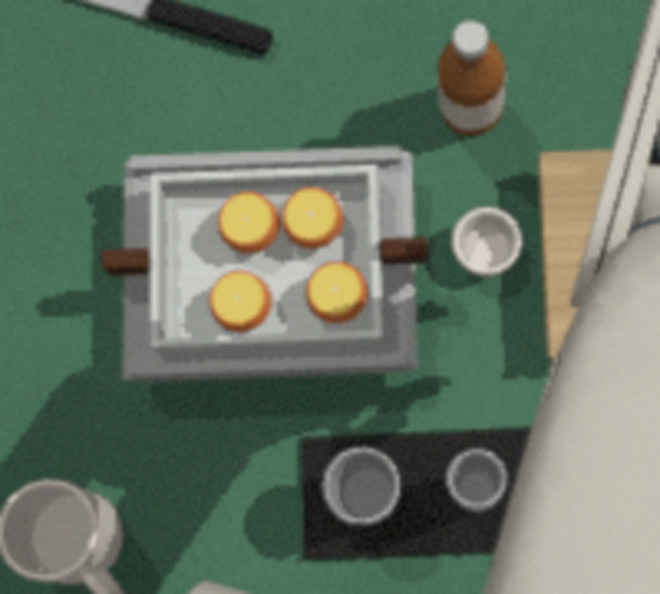

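Released: the tray sits in the lane, rims at x=151 and 381 against deck ends at 123 and 414, with four oranges inside and both tumblers upright on the mat at (362,486) and (477,479). A quick check of the centring:

```bash
python3 - <<'E'
from h import *
c=np.load('top1.npy',allow_pickle=True).item()
P=lambda x,y,z: onz(c,180+(x+.5)/3.3-.5,110+(y+.5)/3.3-.5,z)[:2]
t=np.array([P(*p,.08) for p in [(151,177),(379,165),(381,340),(152,347)]]);print(t.round(4).tolist(),t.mean(0))
h=np.array([P(104,261,.09),P(428,250,.09)]);print('handles',h,h.mean(0))
for zl in (.0425,.06,.03):
  b=np.array([P(123,265,zl),P(414,255,zl)]);print('deck ends',zl,b.round(4).tolist(),b.mean(0))
r=np.array([P(127,160,.06),P(412,150,.06)]);print('rail far',r,r.mean(0)-.09*np.array([.997,.0735]))
E
```

```text
[[0.6681, 0.2657], [0.685, 0.084], [0.543, 0.0753], [0.5305, 0.2541]] [0.60663465 0.16976444]
handles [[0.59571683 0.29499841]
 [0.61434843 0.0413143 ]] [0.60503263 0.16815636]
deck ends 0.0425 [[0.6034, 0.2908], [0.6209, 0.0544]] [0.61213413 0.17260502]
deck ends 0.06 [[0.5996, 0.2867], [0.6168, 0.0536]] [0.60821207 0.17016351]
deck ends 0.03 [[0.6061, 0.2937], [0.6237, 0.055]] [0.61493561 0.17434896]
rail far [[0.68711874 0.29067659]
 [0.70449179 0.05927203]] [0.60607527 0.16835931]
```

```bash
python3 -c "
from h import *
print(ticket.close_job())"
```

```text
the job is handed in; nothing more can be done
None
```

I stood both tumblers upright on the mat, slid the tray level across the gap to within about 3 mm of the middle of the pass stand, lined up with it and holding all four oranges, saw no movement of the mug, bottle, jar or ramekin, and handed the job in at about 28 s; no verdict came back.

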